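# Feed bottle caps through the gate

## Task

Load the cap feeder: with the fingertips, push the coloured screw caps over the tray and through the narrow gate into the green-walled slot, one at a time, the yellow cap first, then the blue, then the red, each entirely past the gate posts and lying flat. Only push the caps, do not pick them up or tip them over. Leave the white cap and the amber vial on the tray, and the beaker and jar beside the slot, where they are, and finish with the hand clear.

Things in the scene. Friction and masses are not known exactly. Their poses are not given: they have to be found in the camera images.
- tray: Fixed grey-floored tray: a white-rimmed pad and a green-walled slot. Origin: under the gate's centre, at bench height. Its x axis points level through the gate into the slot, z up. Floor 5 mm above the bench, level throughout, no step at the gate. Pad inside the rims: x -242 to -3, y -132 to +132 mm. Rims, wings and slot walls: 6 mm thick, 12 mm above the floor.
- slot_gate (a point): Centre of the gate on the tray floor; axes as the tray's. Gate 40 mm wide, between two green posts (x -2 to +10 mm, tops 24 mm above the bench). Two slanting wings on the pad funnel to it, from (x -30, y +-53) to (x 0, y +-24) mm. A cap is entirely past the gate's plane when its centre is beyond x = +16 mm.
- slot_end (a point): Middle of the slot's closed end wall, at floor level, 138 mm beyond the gate's centre along the tray's x; axes as the tray's. The slot is 40 mm wide, open above, and holds the three caps in single file; they cannot pass one another there.
- yellow_cap: Yellow ribbed screw cap lying closed side up on the tray: a disc 32 mm across and 14 mm high, 10 to 20 g, slides freely. Origin: centre of its underside; z up; its yaw means nothing. Any of the three coloured caps may lie in any of the three places.
- blue_cap: Blue ribbed screw cap lying closed side up on the tray: a disc 32 mm across and 14 mm high, 10 to 20 g, slides freely. Origin: centre of its underside; z up; its yaw means nothing. Any of the three coloured caps may lie in any of the three places.
- red_cap: Red ribbed screw cap lying closed side up on the tray: a disc 32 mm across and 14 mm high, 10 to 20 g, slides freely. Origin: centre of its underside; z up; its yaw means nothing. Any of the three coloured caps may lie in any of the three places.
- white_cap: White screw cap of the same size (32 mm across, 14 mm high) near a rear corner of the tray pad; not to be moved. Origin: centre of its underside.
- vial: Small amber vial with black lid standing near a rear corner of the tray pad, 24 mm across, 45 mm high; not to be moved. Origin: centre of its underside.
- beaker: Small clear beaker on the bench beside the slot, 52 mm across, 60 mm high; not to be moved. Origin: centre of its underside.
- jar: Clear jar with black lid on the bench beside the slot, 48 mm across, 58 mm high; not to be moved. Origin: centre of its underside.
Mind the look-alikes: they are no part of the job. Leave any black look-alike of the red_cap alone.

How it is judged:
On the way, in this order (a step that is already met when the one before it is completed fails the run):
1. the yellow cap is in the slot, the blue and red caps still before the gate (x of yellow_cap in the frame of tray between 0.014 and 0.135 m and y of yellow_cap in the frame of tray between -0.012 and 0.012 m and z of yellow_cap in the frame of tray below 0.009 m and angle between yellow_cap's own z axis and vertical below 0.15 rad and x of each of blue_cap, red_cap in the frame of tray below 0 m), for 0.2 s.
2. the blue cap is in the slot behind the yellow one, the red cap still before the gate (x of yellow_cap in the frame of tray between 0.014 and 0.135 m and y of yellow_cap in the frame of tray between -0.012 and 0.012 m and z of each of yellow_cap, blue_cap in the frame of tray below 0.009 m and angle between each of yellow_cap, blue_cap's own z axis and vertical below 0.15 rad and x of blue_cap in the frame of tray between 0.014 and 0.135 m and y of blue_cap in the frame of tray between -0.012 and 0.012 m and x of red_cap in the frame of tray below 0 m), for 0.2 s.
3. the red cap is in the slot behind the others (x of yellow_cap in the frame of tray between 0.014 and 0.135 m and y of yellow_cap in the frame of tray between -0.012 and 0.012 m and z of each of yellow_cap, blue_cap, red_cap in the frame of tray below 0.009 m and angle between each of yellow_cap, blue_cap, red_cap's own z axis and vertical below 0.15 rad and x of blue_cap in the frame of tray between 0.014 and 0.135 m and y of blue_cap in the frame of tray between -0.012 and 0.012 m and x of red_cap in the frame of tray between 0.014 and 0.135 m and y of red_cap in the frame of tray between -0.012 and 0.012 m), for 0.2 s.
At the end, for the whole second after the job is handed in: Yellow, blue and red caps all lie flat (within 0.15 rad) and at rest on the slot floor, each centre at least 14 mm past the gate, having entered in that order; the white cap and vial are within 15 mm, the beaker and jar within 20 mm, of where they started (all of step 3 and linear speed of each of yellow_cap, blue_cap, red_cap below 0.01 m/s and distance between yellow_cap and slot_end below 0.066 m and distance between blue_cap and slot_end below 0.098 m and distance of each of white_cap, vial from where it was at the start of the episode below 0.015 m and distance of each of beaker, jar from where it was at the start of the episode below 0.02 m); the robot touches nothing.
It fails at once if a coloured cap is lifted more than 10 mm off the tray (height (world z) of any of yellow_cap, blue_cap, red_cap above 0.015 m).
It fails at once if a coloured cap is tipped over (more than 0.7 rad) (angle between any of yellow_cap, blue_cap, red_cap's own z axis and vertical above 0.7 rad).
It fails at once if the white cap or the amber vial is moved more than 15 mm (distance of any of white_cap, vial from where it was at the start of the episode above 0.015 m).
It fails at once if the beaker or the jar is moved more than 20 mm (distance of any of beaker, jar from where it was at the start of the episode above 0.02 m).
It also fails if it takes over 72 s, if anything falls off the work surface, if the arm or the gripper's body presses on something with over 40 N, if the wrist force passes 120 N, or if a joint passes its speed limit or range.

## Robot

A 7-joint arm with a two-finger parallel gripper is mounted at the origin on the work surface. World frame = base frame: x ahead of the robot, y to its left, z up, the work surface at z = 0. Lengths are in m, angles in rad, forces in N, time in s.
With the tool pointing down it reaches from about 0.35 to 0.9 m from the base axis. Payload 8.1 kg.
Tool frame: the origin (TCP) lies at the centre of the arm's flange, where the gripper is bolted on; the fingertips stand 178 mm ahead of it and the grasp point (between the pads) lies 159 mm ahead of it; z points along the fingers, y is the line along which they close (so a half turn about z gives the same grasp; the last joint's range is limited). The gripper opens to 92 mm and grips with 3 to 60 N. Pads are 19 mm wide; open, the fingers measure 130 mm over their backs; the gripper's body (75 mm by 190 mm) begins 47 mm behind the grasp point.
Start: joints at [-1.36, 0.434, 0.025, 1.573, -0.012, 1.134, -0.075], TCP at [0.193, 0.594, 0.405] pointing down, gripper open.
Joint ranges: [-2.62, 2.62], [-0.44, 2.09], [-1.27, 1.32], [0.08, 2.57], [-1.32, 4.46], [0.12, 2], [-2.74, 2.74]. Speed limits (rad/s): [2.22, 2.22, 3.01, 3.01, 3.14, 3.14, 3.14].

## Interface

Orientations are given as a rotation vector (axis times angle).
In Python, from cell import arm gives the robot as it stands. The module is installed in compiled form; this text tells all that it offers.
- The arm moves only by the shell command python3 -m inch 'ROWS' [FORCE]. ROWS is text: rows parted by semicolons, each of 5 numbers parted by spaces: the shift along the tool's x, y, z in m, then the turn about the tool's z in rad, then the finger opening in m, from 0 to 0.0918. In form: x y z roll fingers; .... A call has 1 to 5 rows; each row is the pose to reach, as a shift and turn from the pose commanded when the call began, along the tool's axes at that moment; what a row does not reach only later rows make up. A row lasts 1/10 s, in which the tool goes at most 50 mm and 8.59 degrees, less where a joint would pass 70% of its speed; a pose out of reach is approached as far as the arm can. A call with a gripper value outside its range is refused whole. The fingers move at their own pace and stop on an object; FORCE is the grip in N (left out, the last holds). Time passes only in rows, so rows that repeat a pose let the fingers close. It gives the time, the measured TCP pose, the force, the opening and the grip force at its end, in the units of the state.
- arm.observe(): the state, without advancing time (a new reading comes with each control period).
- arm.get_image(name): name is "scene" or "side" or "wrist"; returns the picture (420x560x3 uint8, red, green, blue); there is no depth.
- arm.get_calibration(name): a dict with "intrinsics" (3x3 intrinsics, pixels), "pose" (4x4, takes a point from camera to world coordinates). Camera axes: x right, y up, looking along -z (the intrinsics and any distortion apply to the point x, -y, -z); pixel columns grow to the right and rows downward; lengths in m; the calibration is good to about 2 mm. The wrist camera is an equidistant fisheye: a pixel r from the principal point sees the ray r / f radians off the axis. A picture is of the moment at which its call begins: read the wrist's pose just before it. get_calibration takes no time and is no camera call; for the wrist camera it gives the pose at the moment of the call.
- arm.sign_off(): hands the job in; it is judged then, once.
Trained networks look in the newest picture that a camera, given by its name, has taken for a name from the list of things; names that differ only in an ending like _2 or _b are one class to them, and where a whole thing is asked for, a point or a joint stands for the part that bears it (a point fixed in the world has none). Each returns a list of dicts, best first, with "conf" (0 to 1); they miss things now and then, are a little off and sometimes report something else, mostly with a low value. They report only what shows in the picture. A call takes as long as a camera call. They do not tell look-alikes from the thing itself.
- arm.look_for(camera, query): "point" ([row, column] in pixels, amid what is visible of it).
- arm.silhouettes(camera, query): "region" (420x560 bool, what is visible of it) and "point" ([row, column] in pixels, amid what is visible of it).
- arm.place_of(camera, query): "point" ([row, column] in pixels: a listed point, or the origin of a listed thing).
The state is a dict: "clock": time; "joints": joint angles; "dq": joint speeds; "joint_efforts": joint torques, N m; "position": TCP position; "ee_rot": TCP orientation; "force": force on the tool from outside, world axes, zero at the start; "ft_torque": the same for the moment, N m; "width": opening from 0.0 (shut) to 1.0 (fully open); "gripper_force": force on a finger pad.
Only numpy, scipy, OpenCV 4.12 (cv2) and the standard library are available. Lean on these libraries where they do the work, as an engineer would, in place of code of your own. Each camera call takes 0.05 s, during which the arm holds its last target. There are 200 camera calls.

## Working session

There is one attempt and no reset: what is moved stays moved. The work goes in short steps, Python scripts to look and compute and a shell command to move; the robot and the scene stay as the last step left them, time stands still between calls to the robot, and variables do not carry over. Pictures are saved under pics/ and viewed, at most 10 in all, crops included, and the job is handed in when it is done.

```bash
mkdir -p pics; cat > h.py <<'E'
import numpy as np, cv2
from cell import arm
from scipy.spatial.transform import Rotation as R
def ray(cam,p):
    c=arm.get_calibration(cam);K=np.array(c["intrinsics"]);T=np.array(c["pose"])
    u=(p[1]-K[0,2])/K[0,0];v=(p[0]-K[1,2])/K[1,1]
    if cam=="wrist":
        r=np.hypot(u,v);s=np.sin(r)/max(r,1e-9);d=np.array([u*s,-v*s,-np.cos(r)])
    else: d=np.array([u,-v,-1.])
    return T[:3,3],T[:3,:3]@d
def onz(cam,p,z):
    o,d=ray(cam,p);return o+d*(z-o[2])/d[2]
def save(cam,n):
    im=arm.get_image(cam);cv2.imwrite(f"pics/{n}.png",im[:,:,::-1]);return im
E
python3 - <<'E'
from h import *
s=arm.observe();print(s["clock"],s["position"],s["ee_rot"],s["width"])
a=[save(c,c) for c in("scene","side")]
import cv2
for c in("scene","side"):
    for q in["slot_gate","slot_end","yellow_cap","blue_cap","red_cap","white_cap","vial","beaker","jar"]:
        z={"slot_gate":.005,"slot_end":.005,"beaker":0,"jar":0}.get(q,.005)
        for r in arm.place_of(c,q)[:3]: print(c,q,np.round(r["point"]),round(r["conf"],2),onz(c,r["point"],z).round(4)[:2])
E
```

```text
0.0 [0.19287655 0.59425184 0.40394147] [-4.90957134e-01 -3.10290643e+00  2.44548247e-03] 1.000725011920613
scene slot_gate [240. 214.] 0.96 [ 0.5902 -0.0975]
scene slot_end [230. 133.] 0.84 [ 0.5615 -0.2403]
scene yellow_cap [246. 314.] 0.56 [0.6095 0.0672]
scene blue_cap [281. 282.] 0.57 [0.6823 0.0132]
scene blue_cap [246. 315.] 0.4 [0.6104 0.0677]
scene blue_cap [298. 336.] 0.36 [0.7171 0.0896]
scene red_cap [217. 400.] 0.84 [0.5401 0.2224]
scene red_cap [224. 301.] 0.79 [0.5558 0.0492]
scene red_cap [165. 290.] 0.67 [0.3671 0.0364]
scene white_cap [299. 334.] 0.88 [0.7178 0.0868]
scene vial [220. 345.] 0.61 [0.5471 0.1256]
scene beaker [202. 193.] 0.97 [ 0.48   -0.1504]
scene jar [277. 154.] 0.83 [ 0.666  -0.1817]
side slot_gate [240. 341.] 0.82 [ 0.5786 -0.1015]
side slot_end [292. 403.] 0.58 [ 0.5666 -0.2296]
side yellow_cap [182. 276.] 0.73 [0.6032 0.0655]
side blue_cap [170. 325.] 0.49 [0.6874 0.0203]
side red_cap [201. 257.] 0.82 [0.5474 0.0593]
side red_cap [274. 189.] 0.76 [0.3689 0.0319]
side red_cap [160. 188.] 0.48 [0.5327 0.2251]
side white_cap [144. 303.] 0.48 [0.7139 0.0945]
side vial [184. 230.] 0.81 [0.5427 0.1225]
side beaker [303. 326.] 0.78 [ 0.4763 -0.1546]
side jar [235. 414.] 0.74 [ 0.6738 -0.1829]
```

View pics/scene.png

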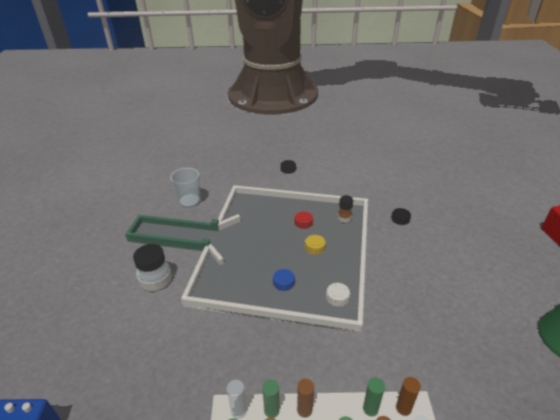

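View pics/side.png

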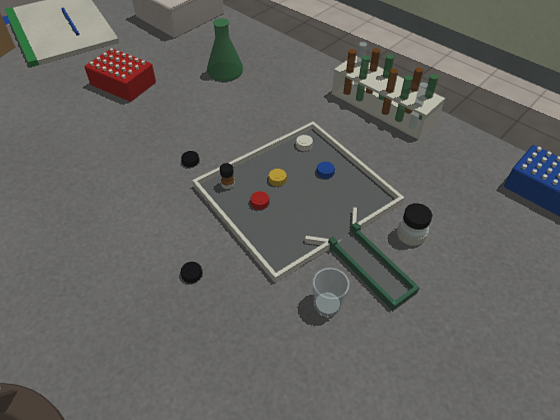

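The scene picture shows the red cap at (219,304), yellow at (244,315), blue at (279,284), white at (294,338) and the vial at (212,345). The two black look-alikes lie off the tray at (167,288) and (216,401), so the networks' "red" hits there are rejected. The colours agree in both views. I'll move over the pad and take the closer look with the wrist camera.

```bash
R='-0.19 -0.147 0.033 0 0'
python3 -m inch '-0.19 -0.147 0.033 0 0;-0.19 -0.147 0.033 0 0;-0.19 -0.147 0.033 0 0;-0.19 -0.147 0.033 0 0;-0.19 -0.147 0.033 0 0' 20
python3 -m inch '-0.19 -0.147 0.033 0 0;-0.19 -0.147 0.033 0 0;-0.19 -0.147 0.033 0 0;-0.19 -0.147 0.033 0 0;-0.19 -0.147 0.033 0 0'
python3 -m inch '-0.19 -0.147 0.033 0 0;-0.19 -0.147 0.033 0 0;-0.19 -0.147 0.033 0 0;-0.19 -0.147 0.033 0 0;-0.19 -0.147 0.033 0 0'
python3 -m inch '0 0 0 -0.15 0;0 0 0 -0.15 0;0 0 0 -0.15 0'
python3 - <<'E'
from h import *
save("wrist","w1")
for q in["slot_gate","slot_end","yellow_cap","blue_cap","red_cap","white_cap","vial","beaker","jar"]:
    for r in arm.place_of("wrist",q)[:3]: print(q,np.round(r["point"]),round(r["conf"],2),onz("wrist",r["point"],0 if q in("beaker","jar") else .005).round(4)[:2])
E
```

```text
clock: 1.5
position: [0.3296, 0.3935, 0.3717]
ee_rot: [0.493, 3.102, 0.0]
force: [1.4, 1.1, -0.3]
width: 0.612
gripper_force: 0.0
clock: 2.0
position: [0.4648, 0.195, 0.3387]
ee_rot: [0.493, 3.102, 0.0]
force: [0.6, 1.2, -0.0]
width: 0.181
gripper_force: 0.0
clock: 2.5
position: [0.6001, -0.0037, 0.3056]
ee_rot: [0.493, 3.102, -0.001]
force: [0.5, 0.6, 0.4]
width: 0.005
gripper_force: 0.0
clock: 2.8
position: [0.5987, -0.0002, 0.3057]
ee_rot: [-0.262, -3.13, -0.001]
force: [0.6, 0.0, 0.6]
width: 0.004
gripper_force: 0.0
slot_gate [207. 168.] 0.66 [ 0.5896 -0.1052]
slot_end [199.  58.] 0.84 [ 0.5601 -0.2339]
yellow_cap [198. 357.] 0.75 [0.6111 0.0703]
yellow_cap [205. 171.] 0.42 [ 0.5886 -0.1019]
yellow_cap [200.  58.] 0.16 [ 0.5614 -0.2347]
red_cap [136. 332.] 0.98 [0.5511 0.0535]
red_cap [107. 490.] 0.75 [0.5399 0.2196]
red_cap [205. 173.] 0.59 [ 0.5896 -0.0997]
white_cap [290. 385.] 0.45 [0.7166 0.0918]
vial [116. 408.] 0.6 [0.5423 0.1254]
beaker [108.  99.] 0.65 [ 0.4821 -0.157 ]
beaker [207. 169.] 0.3 [ 0.5916 -0.1066]
jar [287. 131.] 0.74 [ 0.6744 -0.1807]
```

View pics/w1.png

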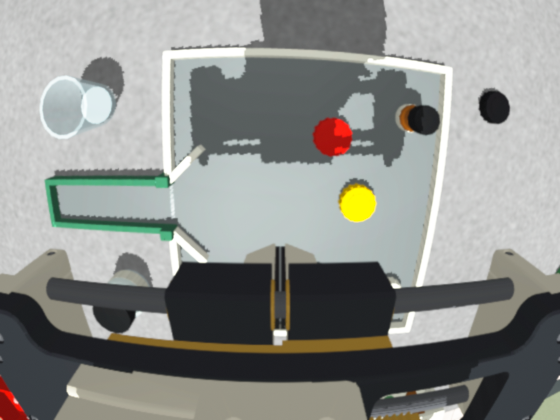

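The wrist view shows the gate at about (207,170), the slot end at (200,50), red at (136,332) and yellow at (203,357). Blue is hidden behind the gripper. Next I'll refine the tray frame and cap positions from colour.

```bash
cat >> h.py <<'E'
def blobs(cam,im,col):
    h=cv2.cvtColor(im,cv2.COLOR_RGB2HSV).astype(int);H,S,V=h[...,0],h[...,1],h[...,2]
    lo,hi={"yellow":(18,32),"blue":(110,128),"red":(-1,6),"green":(50,90)}[col]
    m=((H>lo)&(H<hi)&(S>(90 if col=="green" else 150))&(V>40)).astype(np.uint8)
    n,l,st,c=cv2.connectedComponentsWithStats(m)
    out=[]
    for i in range(1,n):
        if st[i,4]>60:
            z={"green":.018}.get(col,.019 if cam=="wrist" else .014)
            P=onz(cam,(c[i,1],c[i,0]),z)[:2]
            out.append((st[i,4],P,l==i))
    return out
E
python3 - <<'E'
from h import *
for cam,f in(("wrist","w1"),("scene","scene"),("side","side")):
    im=cv2.imread(f"pics/{f}.png")[:,:,::-1].copy()
    for col in("yellow","blue","red"):
        for a,P,m in blobs(cam,im,col):
            if 0.45<P[0]<.75 and -.3<P[1]<.25: print(cam,col,a,P.round(4))
    for a,P,m in blobs(cam,im,"green"):
        if .5<P[0]<.68 and -.3<P[1]<0.:
            pts=np.array([onz(cam,p,.017)[:2] for p in np.argwhere(m)],np.float32)
            (c,s,t)=cv2.minAreaRect(pts);print(cam,"green",a,np.round(c,4),np.round(s,4),t)
E
```

```text
wrist yellow 1078 [0.61   0.0654]
wrist yellow 167 [ 0.7011 -0.0253]
wrist yellow 190 [ 0.704  -0.0106]
wrist red 1176 [0.5502 0.051 ]
wrist green 2621 [ 0.5759 -0.168 ] [0.1481 0.0622] 79.6900405883789
scene yellow 269 [0.6139 0.0673]
scene blue 212 [0.686  0.0157]
scene red 220 [0.5525 0.0523]
side yellow 249 [0.6076 0.0663]
side red 276 [0.5463 0.0514]Traceback (most recent call last):
  File "<stdin>", line 9, in <module>
  File "h.py", line 12, in onz
    o,d=ray(cam,p);return o+d*(z-o[2])/d[2]
        ~~~^^^^^^^
  File "h.py", line 5, in ray
    c=arm.get_calibration(cam);K=np.array(c["intrinsics"]);T=np.array(c["pose"])
ValueError: time passes only in moves, steps and waits
```

```bash
python3 -m inch '0 0.05 0 0.012 0;0 0.1 0 0.012 0;0 0.11 0 0.012 0;0 0.11 0 0.012 0'
python3 -m inch '0 0 0.05 0 0;0 0 0.09 0 0;0 0 0.11 0 0;0 0 0.118 0 0;0 0 0.118 0 0'
python3 - <<'E'
from h import *
save("wrist","w2"); im=save("side","s2"); cv2.imwrite("pics/s2c.png",cv2.resize(im[100:340,180:440,::-1],None,fx=2.4,fy=2.4))
E
```

```text
clock: 3.7
position: [0.6168, 0.1108, 0.3054]
ee_rot: [-0.268, -3.13, -0.002]
force: [-0.7, -0.6, 1.4]
width: 0.003
gripper_force: 0.0
clock: 4.2
position: [0.6167, 0.106, 0.1871]
ee_rot: [-0.279, -3.128, 0.002]
force: [0.1, 0.4, 0.5]
width: 0.004
gripper_force: 0.0
```

View pics/s2c.png

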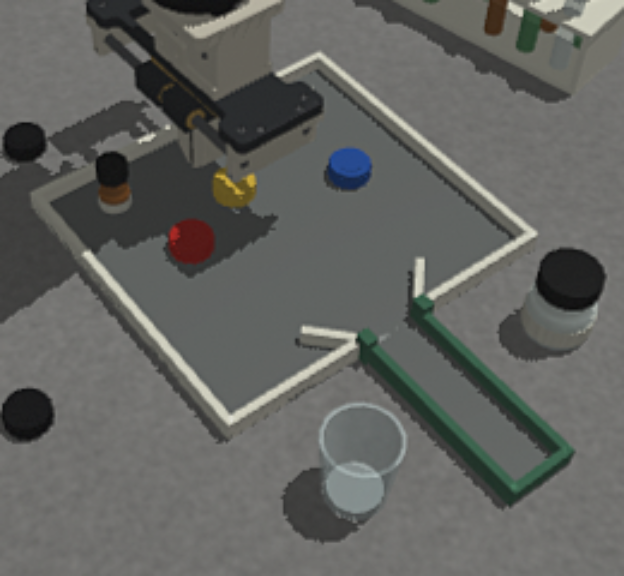

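View pics/w2.png

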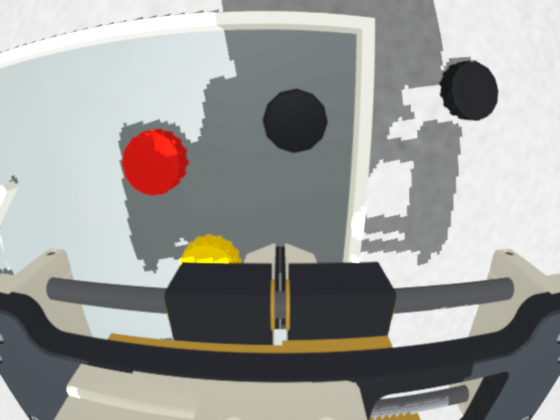

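The finger stands just behind yellow, with nothing in its way. Pushing yellow now.

```bash
python3 -m inch '0 -0.008 0 0 0;-0.001 -0.016 0 0 0;-0.001 -0.026 0 0 0;-0.002 -0.037 0 0 0;-0.003 -0.05 0 0 0'
python3 -m inch '-0.001 -0.012 0 0 0;-0.001 -0.024 0 0 0;-0.002 -0.036 0 0 0;-0.002 -0.048 0 0 0;-0.003 -0.06 0 0 0'
python3 - <<'E'
from h import *
im=arm.get_image("side")
for a,P,m in blobs("side",im,"yellow"):
    d=P-[.5886,-.0981];
    if abs(d[0])<.15 and abs(d[1])<.25: print(a,"tray",d@[-.179,-.984],d@[.984,-.179])
p=arm.observe()["position"][:2]-[.5886,-.0981];print(p@[-.179,-.984],p@[.984,-.179])
E
```

```text
clock: 4.8
position: [0.6113, 0.0572, 0.1884]
ee_rot: [0.275, 3.128, 0.001]
force: [0.0, 2.1, 4.4]
width: 0.005
gripper_force: 2.3
clock: 5.3
position: [0.6037, -0.0026, 0.1882]
ee_rot: [0.276, 3.128, 0.001]
force: [-0.1, 2.9, 6.0]
width: 0.006
gripper_force: 3.2
246 tray -0.06773429195955559 -0.007089260200403306
-0.09388974815625771 -0.001994819062488577
```

```bash
python3 - <<'E'
from h import *
a=save("side","s3");b=save("scene","c3")
cv2.imwrite("pics/m3.png",np.vstack([cv2.resize(a[150:290,240:440],None,fx=3,fy=2.1),cv2.resize(b[180:320,190:390],None,fx=3,fy=2.1)])[:,:,::-1])
E
```

```text
(no output)
```

View pics/m3.png

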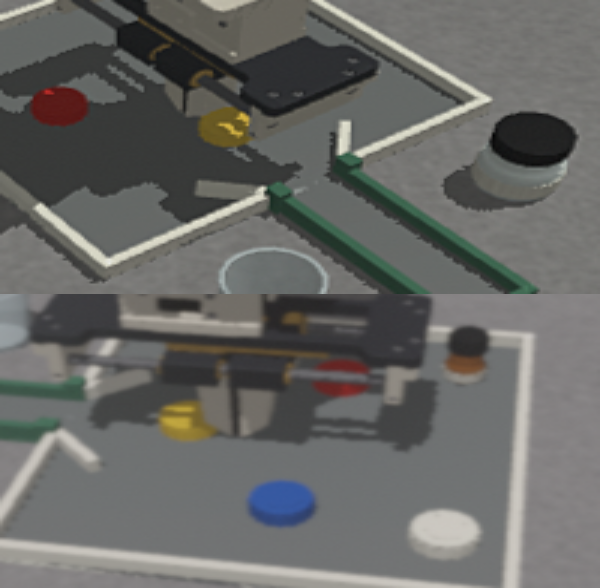

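```bash
python3 -m inch '0 0.01 0 0 0;0 0.02 0 0 0;0 0.02 0.002 0 0;0 0.02 0.002 0 0'
python3 -m inch '0 -0.01 0 0 0;0 -0.015 0 0 0;0 -0.02 0 0 0;-0.001 -0.025 0 0 0;-0.001 -0.03 0 0 0'
python3 - <<'E'
from h import *
im=save("scene","c4")
for a,P,m in blobs("scene",im,"yellow"):
    d=P-[.5886,-.0981];
    if abs(d[0])<.15 and abs(d[1])<.25: print(a,"tray",d@[-.179,-.984],d@[.984,-.179])
p=arm.observe()["position"][:2]-[.5886,-.0981];print(p@[-.179,-.984],p@[.984,-.179])
E
```

```text
clock: 5.85
position: [0.6069, 0.019, 0.1852]
ee_rot: [-0.273, -3.129, -0.0]
force: [-0.3, 0.6, -0.5]
width: 0.003
gripper_force: 0.0
clock: 6.35
position: [0.6028, -0.0126, 0.1858]
ee_rot: [0.277, 3.129, 0.0]
force: [0.5, 0.4, -0.1]
width: 0.005
gripper_force: 0.1
217 tray -0.054165015624703716 0.0031008249287636145
-0.08574662793121417 -0.0013367544591111555
```

Lowering the tip to a TCP height of 0.185 removed the wedging force. Pushing on through the gate.

```bash
python3 -m inch '0 -0.01 0 0 0;0 -0.02 0 0 0;0 -0.03 0 0 0;-0.001 -0.04 0 0 0;-0.001 -0.05 0 0 0'
python3 -m inch '0 -0.007 0 0 0;0 -0.014 0 0 0;0 -0.021 0 0 0;0 -0.028 0 0 0;0 -0.033 0 0 0'
cat >> h.py <<'E'
G=np.array([.5886,-.0981]);EX=np.array([-.179,-.984]);EY=np.array([.984,-.179])
def rep(*cams):
    for cam in cams:
        im=arm.get_image(cam)
        for c in("yellow","blue","red"):
            for a,P,m in blobs(cam,im,c):
                d=P-G
                if -.25<d@EX<.15 and abs(d@EY)<.14: print(cam,c,a,"tray",(d@EX).round(4),(d@EY).round(4))
    s=arm.observe();p=s["position"];d=p[:2]-G;print("tcp",(d@EX).round(4),(d@EY).round(4),p[2],"yaw",R.from_rotvec(s["ee_rot"]).as_matrix()[:,1],s["clock"])
E
python3 -c "
from h import *
rep('scene','side')"
```

```text
clock: 6.9
position: [0.5949, -0.0624, 0.1858]
ee_rot: [0.277, 3.129, -0.0]
force: [-0.3, 0.2, 0.0]
width: 0.003
gripper_force: 0.1
clock: 7.4
position: [0.5891, -0.0944, 0.1857]
ee_rot: [0.276, 3.129, -0.0]
force: [0.6, -0.1, 0.1]
width: 0.008
gripper_force: 0.1
scene yellow 144 tray 0.0315 0.0005
scene red 221 tray -0.1415 -0.0623
side yellow 311 tray 0.03 -0.0048
side red 276 tray -0.1396 -0.0684
tcp -0.0034 -0.0002 0.18576188000979998 yaw [ 1.76058674e-01  9.84379575e-01 -4.42899525e-04] 7.5
```

```bash
python3 -m inch '0 0.01 0 0 0;0 0.02 -0.02 0 0;0 0.04 -0.06 0 0;-0.03 0.075 -0.06 0 0;-0.06 0.11 -0.06 0 0'
python3 -m inch '-0.035 0.017 0 0 0;-0.048 0.017 0 0 0;-0.048 0.017 0 0 0'
python3 - <<'E'
from h import *
rep("side","scene")
for c in("side","scene","wrist"):
    if c=="wrist": arm.get_image(c)
    for r in arm.place_of(c,"blue_cap")[:2]:
        d=onz(c,r["point"],.005)[:2]-G;print(c,r["conf"],d@EX,d@EY)
E
```

```text
clock: 8.0
position: [0.6686, 0.0063, 0.2478]
ee_rot: [0.275, 3.127, 0.002]
force: [-0.0, -0.3, -0.5]
width: 0.007
gripper_force: 0.0
clock: 8.3
position: [0.7191, 0.0146, 0.2451]
ee_rot: [0.272, 3.129, 0.001]
force: [0.1, 0.1, 0.4]
width: 0.005
gripper_force: 0.0
side yellow 334 tray 0.0295 -0.0036
side red 275 tray -0.1394 -0.0684
scene yellow 125 tray 0.0321 0.0021
tcp -0.1325 0.1066 0.2451269585112627 yaw [ 1.74557203e-01  9.84647013e-01 -2.07002785e-04] 8.4
side 0.67 -0.12975914709006475 0.07171387627549544
side 0.54 0.07538739643316289 -0.10277269703823044
scene 0.57 -0.12750510788425737 0.07033653490059967
scene 0.15 0.004015055123959533 0.00593062645396338
wrist 0.69 -0.13200758783710637 0.07646497147897191
```

```bash
python3 -m inch '0 -0.001 0.03 0 0;0 -0.002 0.05 0 0;0 -0.002 0.06 0 0;0 -0.002 0.06 0 0;0.006 -0.002 0.06 0 0'
python3 -m inch '0.008 0 0 0 0;0.017 0 0 0 0;0.026 0 0 0 0;0.036 0 0 0 0;0.046 0 0 0 0'
python3 -m inch '0.008 0 0 0 0;0.016 0 0 0 0;0.022 0 0 0 0;0.026 0 0 0 0;0.028 0 0 0 0'
python3 - <<'E'
from h import *
rep("side","scene")
for c in("side","scene"):
    for r in arm.place_of(c,"blue_cap")[:2]:
        d=onz(c,r["point"],.005)[:2]-G;print(c,r["conf"],d@EX,d@EY)
E
```

```text
clock: 9.1
position: [0.7119, 0.0113, 0.1864]
ee_rot: [0.277, 3.128, 0.0]
force: [0.9, 0.1, 0.1]
width: 0.003
gripper_force: 0.0
clock: 9.6
position: [0.6653, 0.0198, 0.1859]
ee_rot: [0.276, 3.129, 0.0]
force: [0.1, 0.5, -0.2]
width: 0.003
gripper_force: 0.0
clock: 10.1
position: [0.6384, 0.0245, 0.1858]
ee_rot: [-0.276, -3.129, -0.0]
force: [0.6, -0.5, 0.2]
width: 0.007
gripper_force: 0.0
side yellow 336 tray 0.0294 -0.0036
side red 274 tray -0.1394 -0.0684
scene yellow 206 tray 0.0288 -0.0018
tcp -0.1296 0.0273 0.1857320352858944 yaw [1.74963562e-01 9.84574909e-01 2.34558356e-05] 10.2
side 0.8 -0.13288744793345983 -0.007535274846474986
```

```bash
python3 -m inch '-0.012 0 0 0 0;-0.012 0.01 -0.04 0 0;0 0.044 -0.06 0 0;0.031 0.044 -0.06 0 0;0.031 0.044 -0.06 0 0'
python3 - <<'E'
from h import *
rep("side","scene")
for c in("side","scene"):
    for r in arm.place_of(c,"blue_cap")[:2]:
        d=onz(c,r["point"],.005)[:2]-G;print(c,r["conf"],d@EX,d@EY)
E
```

```text
clock: 10.8
position: [0.6133, 0.0754, 0.246]
ee_rot: [-0.271, -3.127, -0.002]
force: [-0.8, 0.3, -0.4]
width: 0.005
gripper_force: 0.0
side yellow 335 tray 0.0294 -0.0035
side red 273 tray -0.1395 -0.0683
scene yellow 203 tray 0.0291 -0.0019
scene blue 73 tray -0.1313 0.0137
scene red 178 tray -0.1416 -0.0604
tcp -0.1735 -0.004 0.24589585082648124 yaw [ 1.74468681e-01  9.84662717e-01 -1.16682132e-04] 10.9
side 0.76 -0.12852691410536926 0.001031269884055853
scene 0.88 -0.12910462140966955 -0.002297218399692929
```

```bash
python3 -m inch '-0.003 0 0.03 0 0;-0.003 0 0.05 0 0;-0.003 0 0.06 0 0;-0.003 0 0.06 0 0;-0.003 -0.006 0.06 0 0'
python3 -m inch '0 -0.008 0 0 0;0 -0.018 0 0 0;0 -0.03 0 0 0;0 -0.042 0 0 0;0 -0.054 0 0 0'
python3 -m inch '0 -0.012 0 0 0;0 -0.024 0 0 0;0 -0.036 0 0 0;-0.001 -0.048 0 0 0;-0.001 -0.058 0 0 0'
python3 -m inch '0 -0.01 0 0 0;0 -0.02 0 0 0;0 -0.03 0 0 0;0 -0.04 0 0 0;0 -0.05 0 0 0'
python3 -c "
from h import *
rep('scene','side')
for c in('side','scene'):
    for r in arm.place_of(c,'blue_cap')[:2]:
        d=onz(c,r['point'],.005)[:2]-G;print(c,r['conf'],d@EX,d@EY)"
```

```text
clock: 11.5
position: [0.6184, 0.0671, 0.1857]
ee_rot: [0.275, 3.129, 0.001]
force: [-0.0, -0.8, 1.1]
width: 0.006
gripper_force: 0.0
clock: 12.0
position: [0.6081, 0.0121, 0.1859]
ee_rot: [0.277, 3.129, -0.0]
force: [0.2, -0.0, 1.2]
width: 0.008
gripper_force: 0.2
clock: 12.5
position: [0.5991, -0.0449, 0.1857]
ee_rot: [0.277, 3.129, -0.0]
force: [-0.0, 0.3, 0.2]
width: 0.009
gripper_force: 0.2
clock: 13.0
position: [0.5902, -0.0937, 0.1857]
ee_rot: [-0.276, -3.129, -0.0]
force: [0.8, 0.8, 0.4]
width: 0.01
gripper_force: 0.3
scene yellow 181 tray 0.0586 -0.0006
scene red 222 tray -0.1416 -0.0622
side yellow 296 tray 0.0638 -0.0066
side red 276 tray -0.1396 -0.0684
tcp -0.0033 0.0008 0.18573368803024254 yaw [ 0.17724379  0.98416637 -0.00108964] 13.1
side 0.72 0.025984473711256135 -0.0022429562088996727
side 0.34 0.06440045329939602 0.09360528231668452
scene 0.68 0.02717828689623903 -0.0025685601894378587
```

```bash
python3 -m inch '0 0.01 0 0 0;0 0.02 -0.02 0 0;0 0.04 -0.06 0 0;0.03 0.075 -0.06 0 0;0.06 0.11 -0.06 0 0'
python3 -m inch '0.03 0.027 0 0 0;0.04 0.027 0 0 0;0.04 0.027 0 0 0'
python3 -c "
from h import *
rep('scene','side')"
```

```text
clock: 13.7
position: [0.5508, 0.0282, 0.247]
ee_rot: [0.275, 3.126, 0.002]
force: [0.5, 1.4, -1.7]
width: 0.001
gripper_force: 0.0
clock: 14.0
position: [0.5146, 0.0616, 0.2458]
ee_rot: [-0.269, -3.129, -0.001]
force: [0.1, -1.6, 0.0]
width: 0.005
gripper_force: 0.0
scene yellow 189 tray 0.0619 -0.0023
scene blue 118 tray 0.0294 -0.0006
scene red 226 tray -0.1416 -0.0624
side yellow 358 tray 0.0617 -0.0041
side red 176 tray -0.1337 -0.07
tcp -0.1421 -0.0991 0.24598298653274936 yaw [ 1.74819950e-01  9.84600419e-01 -1.16180685e-05] 14.1
```

```bash
python3 -m inch '0 0 0.03 0 0;0 0 0.05 0 0;0 0 0.06 0 0;0 0 0.06 0 0;-0.005 0 0.06 0 0'
python3 -m inch '-0.008 0 0 0 0;-0.017 0 0 0 0;-0.026 0 0 0 0;-0.035 0 0 0 0;-0.044 0 0 0 0'
python3 -m inch '-0.008 0 0 0 0;-0.014 0 0 0 0;-0.019 0 0 0 0;-0.022 0 0 0 0;-0.024 0 0 0 0'
python3 -m inch '0.012 0 0 0 0;0.012 0.01 -0.04 0 0;0 0.044 -0.06 0 0;-0.026 0.044 -0.06 0 0;-0.026 0.044 -0.06 0 0'
python3 -c "
from h import *
rep('scene','side')"
```

```text
clock: 14.6
position: [0.5211, 0.0581, 0.186]
ee_rot: [-0.277, -3.129, 0.0]
force: [1.0, 0.3, 0.3]
width: 0.006
gripper_force: 0.0
clock: 15.1
position: [0.5651, 0.0508, 0.1859]
ee_rot: [0.276, 3.129, 0.0]
force: [0.1, -0.5, -0.6]
width: 0.008
gripper_force: 0.1
clock: 15.6
position: [0.5879, 0.0467, 0.1857]
ee_rot: [-0.276, -3.129, 0.0]
force: [-0.3, 0.1, -1.2]
width: 0.004
gripper_force: 0.0
clock: 16.1
position: [0.6226, 0.0864, 0.2468]
ee_rot: [0.274, 3.126, 0.001]
force: [-0.3, -0.9, -0.6]
width: 0.007
gripper_force: 0.0
scene yellow 187 tray 0.0619 -0.0024
scene blue 87 tray 0.0298 -0.0
scene red 283 tray -0.1425 0.0026
side yellow 358 tray 0.0617 -0.0042
side red 257 tray -0.1402 -0.0031
tcp -0.1863 -0.0018 0.245378459299899 yaw [ 1.74996564e-01  9.84568963e-01 -4.00436693e-04] 16.2
```

```bash
python3 -m inch '-0.001 0 0.03 0 0;-0.001 0 0.05 0 0;-0.001 0 0.06 0 0;-0.001 0 0.06 0 0;-0.001 -0.006 0.06 0 0'
python3 -m inch '0 -0.008 0 0 0;0 -0.018 0 0 0;0 -0.03 0 0 0;0 -0.042 0 0 0;0 -0.054 0 0 0'
python3 -m inch '0 -0.012 0 0 0;0 -0.024 0 0 0;0 -0.036 0 0 0;-0.001 -0.048 0 0 0;-0.001 -0.06 0 0 0'
python3 -m inch '0 -0.012 0 0 0;0 -0.022 0 0 0;0 -0.032 0 0 0;0 -0.042 0 0 0;0 -0.052 0 0 0'
python3 -m inch '0 -0.006 0 0 0;0 -0.011 0 0 0;0 -0.014 0 0 0;0 -0.014 0 0 0'
python3 -c "
from h import *
rep('scene','side')"
```

```text
clock: 16.7
position: [0.6204, 0.0801, 0.1857]
ee_rot: [-0.274, -3.129, -0.001]
force: [-1.1, 0.9, 0.4]
width: 0.005
gripper_force: 0.0
clock: 17.2
position: [0.6113, 0.0247, 0.1859]
ee_rot: [0.277, 3.129, -0.0]
force: [0.0, 0.4, 0.6]
width: 0.007
gripper_force: 0.2
clock: 17.7
position: [0.602, -0.034, 0.1858]
ee_rot: [0.276, 3.129, 0.0]
force: [-0.2, 0.2, 0.5]
width: 0.007
gripper_force: 0.4
clock: 18.2
position: [0.5928, -0.0849, 0.1857]
ee_rot: [-0.276, -3.129, -0.0]
force: [-0.0, 1.1, 0.2]
width: 0.005
gripper_force: 0.4
clock: 18.6
position: [0.5904, -0.0983, 0.1857]
ee_rot: [-0.276, -3.129, 0.0]
force: [-0.4, 0.1, 0.9]
width: 0.005
gripper_force: 0.0
scene yellow 191 tray 0.0966 -0.0034
scene red 117 tray 0.0353 0.0016
side yellow 374 tray 0.0961 -0.0058
side red 292 tray 0.0315 -0.0025
tcp -0.0008 0.0018 0.18566607256649498 yaw [1.74624209e-01 9.84635133e-01 2.01660163e-04] 18.7
```

All three caps are in. I'll back out, lift and check.

```bash
python3 -m inch '0 0.01 0 0 0;0 0.025 -0.01 0 0;0 0.04 -0.05 0 0;0 0.06 -0.09 0 0;0 0.1 -0.12 0 0'
python3 -m inch '0 0.04 -0.04 0 0;0 0.06 -0.06 0 0;0 0.06 -0.06 0 0;0 0.06 -0.06 0 0;0 0.06 -0.06 0 0'
python3 - <<'E'
from h import *
rep("scene","side")
a=save("side","s9")
cv2.imwrite("pics/s9c.png",cv2.resize(a[100:340,170:450,::-1],None,fx=2.4,fy=2.4))
E
```

```text
clock: 19.2
position: [0.6082, 0.0, 0.309]
ee_rot: [0.281, 3.127, -0.002]
force: [1.5, 0.3, -0.5]
width: 0.002
gripper_force: 0.0
clock: 19.7
position: [0.618, 0.0593, 0.3651]
ee_rot: [-0.276, -3.128, 0.001]
force: [0.0, 0.1, 0.1]
width: 0.008
gripper_force: 0.0
scene yellow 194 tray 0.0962 -0.0036
scene blue 145 tray 0.0646 -0.0017
scene red 181 tray 0.0318 -0.0006
side yellow 375 tray 0.096 -0.0058
side red 310 tray 0.0312 -0.0014
tcp -0.1595 0.0009 0.36476623671446323 yaw [ 0.17638235  0.9843211  -0.00111514] 19.8
```

View pics/s9c.png

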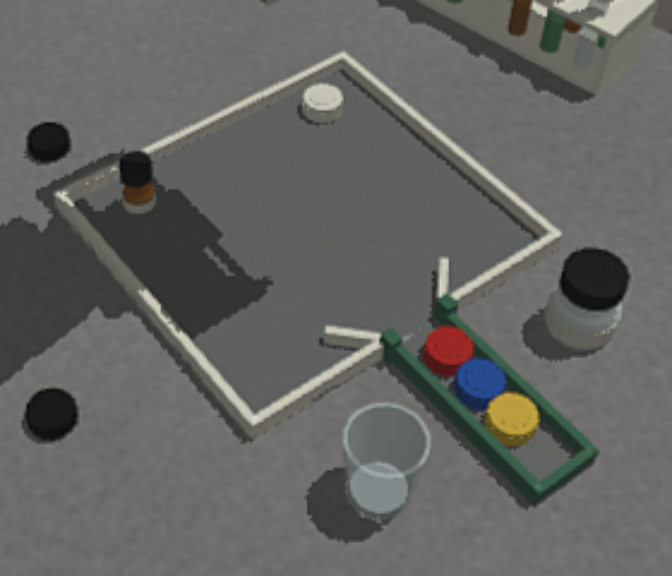

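The crop shows yellow (510,418), blue (480,383) and red (449,350) lying flat in the slot, all past the gate. The white cap, vial, beaker and jar are where they were, and the hand is clear.

```bash
python3 -c "
from cell import arm
print(arm.sign_off())"
```

```text
the job is handed in; nothing more can be done
None
```

The yellow, blue and red caps were pushed into the slot in that order and lie flat past the gate, nothing else was moved, the hand is clear, and I handed the job in at about 20 s of the allowed 72 s; no verdict was shown.

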